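# Pack the bronze finds into their foam-cut boxes

### The arm

A 6-joint arm with a two-finger parallel gripper is mounted at the origin on the work surface. World frame = base frame: x ahead of the robot, y to its left, z up, the work surface at z = 0. Lengths are in m, angles in rad, forces in N, time in s.
With the tool pointing down it reaches from about 0.275 to 0.85 m from the base axis. Payload 5.2 kg.
Tool frame: the origin (TCP) lies at the very end of the fingers, on their centre line; the grasp point (between the pads) lies 19 mm behind it; z points along the fingers, y is the line along which they close (so a half turn about z gives the same grasp; the last joint's range is limited). The gripper opens to 85 mm and grips with 20 to 120 N. Pads are 22 mm wide; open, the fingers measure 114 mm over their backs; the gripper's body (76 mm by 85 mm) begins 54 mm behind the grasp point. The pads swing forward as they close: fully open they stand 13 mm farther back than shut.
Start: joints at [-1.347, 0.259, 1.535, -0, 1.348, -0.203], TCP at [0.228, -0.501, 0.231] pointing down, gripper open.
Joint ranges: [-3.14, 3.14], [-0.91, 2.08], [0.19, 2.58], [-1.22, 4.36], [0.22, 2.71], [-3.12, 3.12]. Speed limits (rad/s): [2.57, 2.57, 3.14, 3.14, 3.14, 3.14].

### API

Orientations are given as a rotation vector (axis times angle).
In Python, from plant import env gives the robot as it stands.
- The arm moves only by the tool servo_tool, never from a script. Its argument "rows" is a list of rows, each an object of numbers: "tx", "ty", "tz": the shift along the tool's x, y, z normalised to -1 to 1, where 1 is 0.1 m; "ax", "ay", "az": the turn, a rotation vector about the tool's x, y, z normalised to -1 to 1, where 1 is 180 degrees; "gripper": the closure, from 0 (fully open) to 1 (shut). A call has 1 to 8 rows; each row is the pose to reach, as a shift and turn from the pose commanded when the call began, along the tool's axes at that moment, turning the shorter way round; what a row does not reach only later rows make up. A row lasts 1/10 s, in which the tool goes at most 50 mm and 8.59 degrees, less where a joint would pass 70% of its speed; a pose out of reach is approached as far as the arm can. A call with a number of a shift or a turn outside -1 to 1 is refused whole. A call with a gripper value outside its range is refused whole. The fingers move at their own pace and stop on an object; "grip_force" is the grip in N (left out, the last holds). Time passes only in rows, so rows that repeat a pose let the fingers close. It gives the time, the measured TCP pose, the force, the opening and the grip force at its end, in the units of the state.
- env.sense(): the state, without advancing time (a new reading comes with each control period).
- env.read_camera(name): name is "scene" or "top" or "wrist"; returns (picture, depth): 480x640x3 uint8, blue, green, red; 480x640 float32, m along the optical axis (not along the pixel's ray), 0 where there is no reading.
- env.get_calibration(name): a dict with "fovy" (degrees; the focal length in pixels is half the picture's height over the tangent of half this angle, whatever the lens; pixels are square), "cx", "cy" (the principal point, pixels), "distortion" ([k1, k2, p1, p2, k3] as OpenCV has them; the pictures are not rectified), "rvec" (rotation vector, rad) and "tvec" (3), from world to camera coordinates, as OpenCV has them; the wrist camera has in their place "T_tool_cam" (4x4, takes a point from camera to tool coordinates, whose origin is the TCP and whose axes are the flange's). Camera axes: x right, y down, z forward; pixel columns grow to the right and rows downward; lengths in m; the calibration is good to about 2 mm. A picture is of the moment at which its call begins: read the wrist's pose just before it. get_calibration takes no time and is no camera call.
- env.job_done(): hands the job in; it is judged then, once.
Trained networks look in the newest picture that a camera, given by its name, has taken for a name from the list of things; names that differ only in an ending like _2 or _b are one class to them, and where a whole thing is asked for, a point or a joint stands for the part that bears it (a point fixed in the world has none). Each returns a list of dicts, best first, with "confidence" (0 to 1); they miss things now and then, are a little off and sometimes report something else, mostly with a low value. They report only what shows in the picture. A call takes as long as a camera call. They do not tell look-alikes from the thing itself.
- env.boxes_of(camera, thing): "location" ([column, row] in pixels, amid what is visible of it).
- env.silhouettes(camera, thing): "mask" (480x640 bool, what is visible of it) and "location" ([column, row] in pixels, amid what is visible of it).
- env.place_of(camera, thing): "location" ([column, row] in pixels: a listed point, or the origin of a listed thing).
The state is a dict: "time": time; "joint_positions": joint angles; "joint_vel": joint speeds; "effort": joint torques, N m; "tcp_pos": TCP position; "ee_rot": TCP orientation; "ft_force": force on the tool from outside, world axes, zero at the start; "torque": the same for the moment, N m; "opening": finger opening in m; "grip_force": force on a finger pad.
Only numpy, scipy, OpenCV 4.12 (cv2) and the standard library are available. Lean on these libraries where they do the work, as an engineer would, in place of code of your own. Each camera call takes 0.05 s, during which the arm holds its last target. There are 200 camera calls.

### The job

Pack away the four bronze finds from the white foam pad (mirror, bell, seal and axe head): put each into the open box whose dark foam is cut to its outline, lying or standing as it does now and resting on the floor of the cut-out. Set each down gently, do not drop it, and leave the clay roundel and the porcelain jar where they are.

Things in the scene. Friction and masses are not known exactly. Their poses are not given: they have to be found in the camera images.
- mirror: green bronze mirror, disc 70 mm across and 6 mm thick, lying on the pad with its knob up; the knob in the middle is 19 mm across at its foot, 18 mm further up, topmost 5 mm domed, and rises to 24 mm above the underside: grip it by the knob. origin: centre of the underside, z up. Starts on the white foam pad, whose top is 10 mm above the bench; 180 g, give or take
- bell: green bronze bell standing mouth down, round body 44 mm across at the mouth, 42 mm at 36 mm height, shoulder at 44 mm, a small loop on top up to 60 mm; grip it round the body at 20 to 35 mm height. origin: centre of the underside, z up. Starts on the white foam pad, whose top is 10 mm above the bench; 150 g, give or take
- seal: green bronze seal, square base 42 x 42 x 14 mm, with an upright handle in the middle, 28 mm along x and 13 mm along y, rising to 42 mm above the underside: grip the handle across y. origin: centre of the underside, z up. Starts on the white foam pad, whose top is 10 mm above the bench; 250 g, give or take
- axe: green bronze socketed axe head lying flat, 88 mm long along its x (flared cutting edge, 48 mm wide, at +x), body 36 mm wide along y and 22 mm high from x = -44 to +12 mm; grip it across y at the origin, at 10 to 22 mm height. Origin: middle of the length, on the underside, z up. Starts on the white foam pad, whose top is 10 mm above the bench; 330 g, give or take
- mirror_box: open finds box 138 x 118 mm (long side along its x), 15 mm high, white shell, fixed to the bench; filled to 14 mm with charcoal foam that has one cut-out in the middle, a round hole 86 mm across, 8 mm deep, white floor 6 mm above the box's underside. Shallow enough that the gripper tips can stay above foam and rim (15 mm). Origin: centre of the underside, z up
- bell_box: open finds box 138 x 118 mm (long side along its x), 15 mm high, white shell, fixed to the bench; filled to 14 mm with charcoal foam that has one cut-out in the middle, a round hole 58 mm across, 8 mm deep, white floor 6 mm above the box's underside. Shallow enough that the gripper tips can stay above foam and rim (15 mm). Origin: centre of the underside, z up
- seal_box: open finds box 138 x 118 mm (long side along its x), 15 mm high, white shell, fixed to the bench; filled to 14 mm with charcoal foam that has one cut-out in the middle, a square hole 58 x 58 mm, sides along the box's x and y, 8 mm deep, white floor 6 mm above the box's underside. Shallow enough that the gripper tips can stay above foam and rim (15 mm). Origin: centre of the underside, z up
- axe_box: open finds box 138 x 118 mm (long side along its x), 15 mm high, white shell, fixed to the bench; filled to 14 mm with charcoal foam that has one cut-out in the middle, an oblong hole 104 mm along the box's x and 64 mm along its y, 8 mm deep, white floor 6 mm above the box's underside. Shallow enough that the gripper tips can stay above foam and rim (15 mm). Origin: centre of the underside, z up
- clay_disc: red-brown fired clay roundel, 66 mm across, 13 mm thick, lying flat among the bronzes. Not bronze: stays where it is. origin: centre of the underside, z up
- porcelain_jar: pale blue-white porcelain miniature jar, 46 mm across, 42 mm high, standing among the bronzes. Not bronze: stays where it is. origin: centre of the underside, z up
Things that resemble listed ones, but are neither listed nor needed, are in the scene too. What is shaped like the seal but orange is not meant.

How it is judged:
By the outcome, as a careful person would: the job done as asked, in the order asked, and still so for the second after the job is handed in, with the robot touching nothing.
It also fails if it takes over 112 s, if anything falls off the work surface, if the arm or the gripper's body presses on something with over 40 N, if the wrist force passes 120 N, or if a joint passes its speed limit or range.

## Working session

There is one attempt and no reset: what is moved stays moved. The work goes in short steps, Python scripts to look and compute and a tool call to move; the robot and the scene stay as the last step left them, time stands still between calls to the robot, and variables do not carry over. Pictures are saved under pics/ and viewed, at most 14 in all, crops included, and the job is handed in when it is done.

Besides the shell and the picture viewer there is one more tool, called as name([rows], argument=value, ...), one row to a line, values as JSON. servo_tool: Moves the arm, as the interface text tells. Its arguments: {"type":"object","properties":{"rows":{"type":"array","items":{"type":"object","properties":{"tx":{"type":"number","minimum":-1,"maximum":1},"ty":{"type":"number","minimum":-1,"maximum":1},"tz":{"type":"number","minimum":-1,"maximum":1},"ax":{"type":"number","minimum":-1,"maximum":1},"ay":{"type":"number","minimum":-1,"maximum":1},"az":{"type":"number","minimum":-1,"maximum":1},"gripper":{"type":"number"}}}},"grip_force":{"type":"number"}},"required":["rows"]}

```bash
ls; mkdir -p pics
python3 - <<'E'
from plant import env
import cv2,numpy as np
s=env.sense(); print(s)
for c in ['scene','top','wrist']:
    im,d=env.read_camera(c); cv2.imwrite(f'pics/{c}0.png',im); np.save(f'pics/{c}0d.npy',d)
    k=env.get_calibration(c); print(c,k)
E
```

```text
pics
{'time': 0.0, 'joint_positions': array([-1.34685184e+00,  2.59350524e-01,  1.53608543e+00, -1.35921640e-05,
        1.34802515e+00, -2.02794726e-01]), 'joint_vel': array([ 7.18182039e-05,  1.09596243e-03, -4.49915985e-04, -7.82450210e-05,
        7.62353611e-04, -1.66344837e-03]), 'effort': array([-2.14641304e-04, -4.46038198e+01, -2.90572071e+01, -4.58043287e-04,
        1.19570154e-02, -3.29539915e-06]), 'tcp_pos': array([ 0.22754528, -0.50013189,  0.23046972]), 'ee_rot': array([-3.06852371e+00, -6.64854749e-01,  5.18228325e-05]), 'ft_force': array([ 0.01316354,  0.14084965, -0.41384038]), 'torque': array([-0.02686469,  0.03547034, -0.01709615]), 'grip_force': 0.0, 'opening': 0.08508149170368483}
scene {'fovy': 51.719657684509514, 'cx': 327.1947268087409, 'cy': 237.32619448637757, 'distortion': array([0.00597262, 0.        , 0.        , 0.        , 0.        ]), 'rvec': array([ 1.94481964,  0.97878472, -0.51367184]), 'tvec': array([-0.36551014, -0.13795138,  1.31393382])}
top {'fovy': 51.43289641822605, 'cx': 324.1446317511682, 'cy': 234.97440349146277, 'distortion': array([-0.081604,  0.      ,  0.      ,  0.      ,  0.      ]), 'rvec': array([ 2.13974295, -2.12293159,  0.19590979]), 'tvec': array([0.0571775 , 0.48589227, 0.90564886])}
wrist {'fovy': 67.05769424325848, 'cx': 318.4858645136121, 'cy': 237.8805555855985, 'distortion': array([-0.04327924,  0.        ,  0.        ,  0.        ,  0.        ]), 'T_tool_cam': array([[-5.08307323e-04, -9.52175688e-01, -3.05550653e-01,
         7.91578754e-02],
       [ 9.99999830e-01, -5.71480072e-04,  1.17303609e-04,
         5.30743771e-04],
       [-2.86309754e-04, -3.05550542e-01,  9.52175816e-01,
        -1.44667904e-01],
       [ 0.00000000e+00,  0.00000000e+00,  0.00000000e+00,
         1.00000000e+00]])}
```

View pics/top0.png

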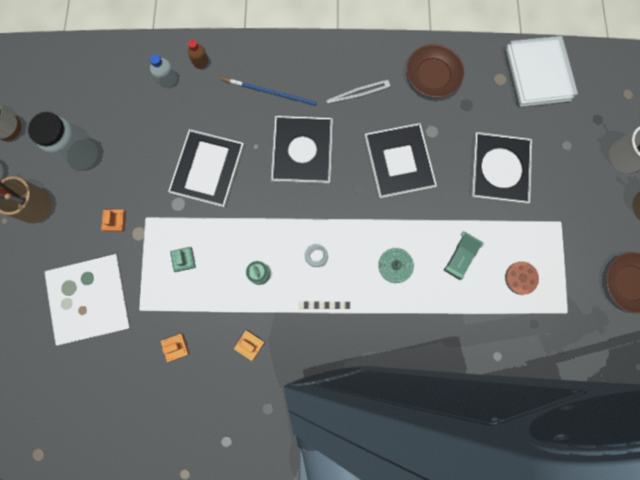

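View pics/scene0.png

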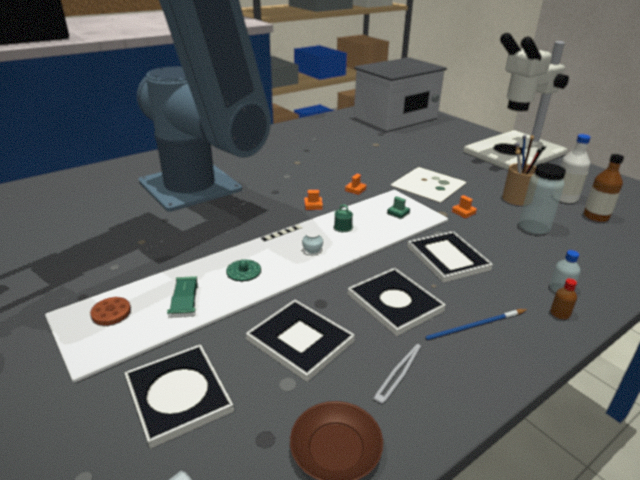

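The top view shows, on the pad: seal (182,259), bell (258,272), jar (316,255), mirror (396,265), axe (464,256) and roundel (522,278). The boxes are axe (207,168), bell (302,149), seal (400,160) and mirror (501,168). The orange look-alikes sit off the pad. Next I measure from both fixed cameras.

```bash
cat > h.py <<'E'
from plant import env
import cv2,numpy as np
from scipy.spatial.transform import Rotation as R
def cal(c,pose=None):
    k=env.get_calibration(c); f=240/np.tan(np.radians(k['fovy']/2))
    K=np.array([[f,0,k['cx']],[0,f,k['cy']],[0,0,1]]); D=np.array(k['distortion'])
    if 'rvec' in k:
        Rw=R.from_rotvec(k['rvec']).as_matrix(); Rc=Rw.T; o=-Rc@k['tvec']
    else:
        s=pose or env.sense(); Rt=R.from_rotvec(s['ee_rot']).as_matrix(); T=k['T_tool_cam']
        Rc=Rt@T[:3,:3]; o=Rt@T[:3,3]+s['tcp_pos']
    return K,D,Rc,o
def rays(C,px):
    K,D,Rc,o=C
    u=cv2.undistortPoints(np.asarray(px,float).reshape(-1,1,2),K,D).reshape(-1,2)
    return np.c_[u,np.ones(len(u))]@Rc.T, o
def at_z(C,px,z):
    d,o=rays(C,px); return o+d*((z-o[2])/d[:,2])[:,None]
def at_depth(C,px,dep):
    d,o=rays(C,px); return o+d*np.asarray(dep)[:,None]
def tri(C1,p1,C2,p2):
    d1,o1=rays(C1,[p1]);d2,o2=rays(C2,[p2]);d1=d1[0]/np.linalg.norm(d1);d2=d2[0]/np.linalg.norm(d2)
    t=np.linalg.lstsq(np.c_[d1,-d2],o2-o1,rcond=None)[0]
    a,b=o1+d1*t[0],o2+d2*t[1]; return (a+b)/2,np.linalg.norm(a-b)
def mpts(C,mask,d):
    r,c=np.nonzero(mask&(d>0)); return at_depth(C,np.c_[c,r],d[r,c])
E
cat > m1.py <<'E'
from h import *
np.set_printoptions(precision=4,suppress=True)
Ct,Cs=cal('top'),cal('scene')
d=np.load('pics/top0d.npy')
for n in ['mirror','bell','seal','axe','mirror_box','bell_box','seal_box','axe_box','clay_disc','porcelain_jar']:
    a=env.place_of('top',n);b=env.place_of('scene',n);s=env.silhouettes('top',n)
    print(n,[(np.round(x['location']),round(x['confidence'],2)) for x in a][:4],[(np.round(x['location']),round(x['confidence'],2)) for x in b][:4])
    if a and b: print('  tri',*tri(Ct,a[0]['location'],Cs,b[0]['location']))
    for x in s[:3]:
        p=mpts(Ct,x['mask'],d); z=np.percentile(p[:,2],[2,50,98]); 
        rc=cv2.minAreaRect((p[:,:2]*1000).astype(np.float32))
        print('  sil',np.round(x['location']),round(x['confidence'],2),'z',z,'rect',np.round(rc[0],1),np.round(rc[1],1),round(rc[2],1))
E
python3 m1.py; python3 -c "
from plant import env;print(env.sense()['time'])"
```

```text
mirror [(array([393., 268.]), 0.97), (array([400., 162.]), 0.48)] [(array([245., 273.]), 0.97), (array([315., 248.]), 0.67)]
  tri [ 0.4283 -0.074   0.0001] 0.0017553458320345376
  sil [396. 268.] 0.96 z [0.0113 0.0163 0.0312] rect [433.  -79.1] [67.1 67.8] 44.7
  sil [502. 167.] 0.37 z [0.0028 0.0125 0.0173] rect [ 636.9 -305.4] [127.4 144.9] 83.8
  sil [207. 168.] 0.25 z [0.0026 0.0119 0.0172] rect [630.2 300.6] [118.9 145.3] 75.7
bell [(array([261., 270.]), 0.7)] [(array([342., 228.]), 0.75), (array([394., 305.]), 0.6)]
  tri [0.4207 0.1819 0.0131] 0.0011254980492794748
  sil [261. 274.] 0.56 z [0.0087 0.0467 0.0682] rect [412.9 188.6] [44.4 49.4] 16.5
seal [(array([115., 222.]), 0.96), (array([176., 348.]), 0.96), (array([181., 261.]), 0.85), (array([248., 345.]), 0.58)] [(array([396., 212.]), 0.88), (array([357., 187.]), 0.64), (array([312., 204.]), 0.62), (array([464., 216.]), 0.57)]
  tri [0.467  0.3973 0.0393] 0.14889420937467457
  sil [182. 259.] 0.97 z [0.0136 0.0251 0.0544] rect [440.3 336.7] [42.5 41.4] 14.1
  sil [248. 340.] 0.96 z [0.0107 0.015  0.0435] rect [277.2 202.
[... 978 characters left out ...]
([207., 168.]), 0.65), (array([182., 259.]), 0.52), (array([302., 150.]), 0.27)] [(array([449., 258.]), 0.94)]
  tri [ 0.6321  0.3023 -0.0013] 3.948849627398232e-05
  sil [206. 168.] 0.8 z [0.0024 0.0119 0.0172] rect [629.3 304.8] [126.9 141.3] 75.5
clay_disc [(array([521., 282.]), 0.66)] [(array([111., 315.]), 0.61)]
  tri [ 0.4021 -0.3284  0.0028] 0.005309744421174114
  sil [524. 280.] 0.97 z [0.0125 0.0228 0.0264] rect [ 407.1 -325.1] [67.5 65.3] 23.8
porcelain_jar [(array([314., 258.]), 0.84)] [(array([312., 247.]), 0.76), (array([243., 269.]), 0.7)]
  tri [0.4452 0.0798 0.0114] 0.00020329362705958994
  sil [318. 260.] 0.68 z [0.0303 0.0405 0.0454] rect [447.1  76.2] [40.2 38.1] 0.3
1.65
```

Depth and the networks agree with the text: the pad is at 10 mm and the mirror disc at 16 mm. Next come refined centres and angles from the colour edges, in both views.

```bash
cat > m2.py <<'E'
from h import *
np.set_printoptions(precision=4,suppress=True)
B=dict(mirror_box=(637,-305),bell_box=(670,107),seal_box=(650,-93),axe_box=(629,303))
O=dict(mirror=(433,-79,45),bell=(414,187,35),seal=(440,337,35),axe=(453,-211,60))
for c in ['top','scene']:
    im=cv2.imread(f'pics/{c}0.png');d=np.load(f'pics/{c}0d.npy');C=cal(c)
    r,q=np.mgrid[:480,:640];px=np.c_[q.ravel(),r.ravel()]
    P=at_depth(C,px,d.ravel()).reshape(480,640,3)*1000
    g=im.astype(int); white=(g.min(2)>130)
    P6=at_z(C,px,.006).reshape(480,640,3)*1000
    for n,(x,y) in B.items():
        near=np.hypot(P6[...,0]-x,P6[...,1]-y)<53
        m=(white&near).astype(np.uint8)
        k,l,st,ce=cv2.connectedComponentsWithStats(m); i=1+np.argmax(st[1:,4]); ct=cv2.findContours((l==i).astype(np.uint8),0,1)[0][0].reshape(-1,2)
        e=at_z(C,ct,.006)[:,:2]*1000; rc=cv2.minAreaRect(e.astype(np.float32))
        print(c,n,np.round(rc[0],1),np.round(rc[1],1),round(rc[2],1),'floor z',np.round(np.median(P[l==i][:,2]),1))
    green=(g[...,1]-g[...,2]>18)
    for n,(x,y,rad) in O.items():
        m=green&(np.hypot(P[...,0]-x,P[...,1]-y)<rad)&(d>0)&(P[...,2]>8); p=P[m]
        if len(p)<10: print(c,n,len(p));continue
        rc=cv2.minAreaRect(p[:,:2].astype(np.float32)); print(c,n,len(p),'all',np.round(rc[0],1),np.round(rc[1],1),round(rc[2],1),'z',np.round(np.percentile(p[:,2],[2,50,99]),1))
        for lo,hi in [(12,20),(20,29),(29,40),(45,60),(60,75)]:
            s=p[(p[:,2]>lo)&(p[:,2]<hi)]
            if len(s)>12:
                rc=cv2.minAreaRect(s[:,:2].astype(np.float32)); v=np.linalg.svd(s[:,:2]-s[:,:2].mean(0))[2][0] if len(s)<3000 else [1,0]
                print('   ',lo,hi,len(s),'rect',np.round(rc[0],1),np.round(rc[1],1),round(rc[2],1),'mean',s.mean(0).round(1),'pca',round(np.degrees(np.arctan2(v[1],v[0])),1))
E
python3 m2.py
```

```text
top mirror_box [ 636.4 -303.5] [82.2 84.4] 86.8 floor z 6.1
top bell_box [670.5 107.3] [56.6 56.2] 44.5 floor z 6.0
top seal_box [648.8 -92.3] [58.  58.2] 11.9 floor z 5.8
top axe_box [629.1 302.4] [ 63.9 103.8] 75.5 floor z 6.0
top mirror 951 all [432.7 -78.8] [67.3 67. ] 44.4 z [11.9 16.3 32.2]
    12 20 876 rect [432.4 -79.4] [66.9 66.8] 89.9 mean [432.2 -78.6  16.2] pca -114.8
    20 29 20 rect [434.8 -80.7] [42.5 53.3] 53.7 mean [433.5 -78.6  23. ] pca 140.1
    29 40 35 rect [432.4 -78.1] [13.6 15.4] 88.6 mean [432.  -78.1  31.4] pca -168.8
top bell 430 all [413.5 187.8] [41.8 45.2] 39.6 z [15.  47.5 69.4]
    45 60 307 rect [414.2 186.3] [39.7 41.6] 2.0 mean [414.  186.2  48.8] pca -96.7
    60 75 33 rect [414.2 186.8] [20.1  4.8] 20.0 mean [414.2 186.5  67.1] pca -160.9
top seal 438 all [439.6 338.5] [41.4 45.1] 14.4 z [19.3 25.2 54.8]
    20 29 298 rect [440.1 336.7] [41.4 41.4] 14.4 mean [438.2 334.   24.2] pca 123.6
    29 40 17 rect [440.3 330.3] [10.7 29.8] 84.6 mean [439.6 330.9  32.6] pca -177.5
    45 60 109 rect [440.7 335.8] [27.8 13.3] 13.9 mean [440.7 335.5  51.7]
[... 1254 characters left out ...]
   7.5] 33.5 mean [416.4 187.   65.3] pca -157.6
scene seal 267 all [443.  334.7] [42.4 41.8] 16.3 z [14.6 24.7 52.2]
    12 20 35 rect [452.4 322.8] [44.8 22.1] 41.9 mean [448.8 320.2  17.3] pca 22.6
    20 29 124 rect [443.  334.7] [42.4 41.8] 16.3 mean [448.  330.9  23.4] pca 39.1
    29 40 45 rect [444.9 332.4] [28.9 13.4] 31.4 mean [445.9 332.6  34.5] pca 17.4
    45 60 47 rect [443.  335.3] [25.1 17. ] 22.1 mean [443.5 334.6  49.5] pca 7.0
scene axe 800 all [ 450.8 -213.3] [49.6 92.1] 62.0 z [21.  29.7 33.8]
    20 29 344 rect [ 456.6 -210.3] [45.6 82.5] 56.9 mean [ 478.8 -224.6   25.3] pca -104.1
    29 40 449 rect [ 444.8 -203.9] [38.5 71. ] 59.3 mean [ 443.1 -202.7   31.1] pca -29.2
```

Top and scene agree to about 3 mm, and every cut-out size matches the text. I turn the tool square to the world first and head for the mirror.

servo_tool([
  {"tx":0.6,"ty":-0.8,"tz":0,"az":0.1357,"gripper":0},
  {"tx":0.6,"ty":-0.8,"tz":0,"az":0.1357,"gripper":0},
  {"tx":0.6,"ty":-0.8,"tz":0,"az":0.1357,"gripper":0},
  {"tx":0.6,"ty":-0.8,"tz":0,"az":0.1357,"gripper":0},
], grip_force=40)

```text
invalid input at $.rows[0]: expected keys tx, ty, tz, ax, ay, az, gripper
```

servo_tool([
  {"tx":0.5,"ty":-1,"tz":0,"gripper":0},
  {"tx":0.5,"ty":-1,"tz":0,"gripper":0},
  {"tx":0.5,"ty":-1,"tz":0,"gripper":0},
])

```text
invalid input at $.rows[0]: expected keys tx, ty, tz, ax, ay, az, gripper
```

servo_tool([
  {"tx":0.6,"ty":-0.8,"tz":0,"ax":0,"ay":0,"az":0.1357,"gripper":0},
  {"tx":0.6,"ty":-0.8,"tz":0,"ax":0,"ay":0,"az":0.1357,"gripper":0},
  {"tx":0.6,"ty":-0.8,"tz":0,"ax":0,"ay":0,"az":0.1357,"gripper":0},
  {"tx":0.6,"ty":-0.8,"tz":0,"ax":0,"ay":0,"az":0.1357,"gripper":0},
], grip_force=40)

```text
time: 2.05
tcp_pos: [0.2496, -0.402, 0.2317]
ee_rot: [3.141, 0.002, 0.0]
ft_force: [-1.4, -0.6, -0.1]
opening: 0.0852
grip_force: 0.0
```

servo_tool([
  {"tx":0.5,"ty":-1,"tz":0,"ax":0,"ay":0,"az":0,"gripper":0},
  {"tx":0.5,"ty":-1,"tz":0,"ax":0,"ay":0,"az":0,"gripper":0},
  {"tx":0.5,"ty":-1,"tz":0,"ax":0,"ay":0,"az":0,"gripper":0},
])

```text
time: 2.35
tcp_pos: [0.3002, -0.3002, 0.2314]
ee_rot: [-3.14, -0.009, -0.001]
ft_force: [-1.1, -0.2, -0.3]
opening: 0.0855
grip_force: 0.0
```

servo_tool([
  {"tx":0.65,"ty":-1,"tz":0.2,"ax":0,"ay":0,"az":0,"gripper":0},
  {"tx":0.65,"ty":-1,"tz":0.2,"ax":0,"ay":0,"az":0,"gripper":0},
  {"tx":0.65,"ty":-1,"tz":0.2,"ax":0,"ay":0,"az":0,"gripper":0},
])

```text
time: 2.65
tcp_pos: [0.3654, -0.2012, 0.2109]
ee_rot: [-3.141, -0.008, -0.001]
ft_force: [0.4, -1.2, 0.2]
opening: 0.0857
grip_force: 0.0
```

servo_tool([
  {"tx":0.65,"ty":-1,"tz":0,"ax":0,"ay":0,"az":0,"gripper":0},
  {"tx":0.65,"ty":-1,"tz":0,"ax":0,"ay":0,"az":0,"gripper":0},
  {"tx":0.65,"ty":-1,"tz":0,"ax":0,"ay":0,"az":0,"gripper":0},
])

```text
time: 2.95
tcp_pos: [0.4314, -0.101, 0.2116]
ee_rot: [-3.141, -0.009, -0.003]
ft_force: [0.2, -0.4, -0.0]
opening: 0.0852
grip_force: 0.0
```

servo_tool([
  {"tx":0.0,"ty":-0.2,"tz":0,"ax":0,"ay":0,"az":0,"gripper":0},
  {"tx":0,"ty":-0.2,"tz":0,"ax":0,"ay":0,"az":0,"gripper":0},
  {"tx":0,"ty":-0.2,"tz":0,"ax":0,"ay":0,"az":0,"gripper":0},
])

```text
time: 3.25
tcp_pos: [0.4297, -0.0839, 0.2114]
ee_rot: [3.141, 0.005, 0.001]
ft_force: [1.1, -0.1, 0.7]
opening: 0.0855
grip_force: 0.0
```

Run:
```python
from h import *
s=env.sense();print(s['time'],s['tcp_pos'],s['ee_rot'],s['joint_positions'])
im,d=env.read_camera('wrist');C=cal('wrist',s);cv2.imwrite('pics/wrist1.png',im);np.save('pics/wrist1d.npy',d)
g=im.astype(int);green=(g[...,1]-g[...,2]>18)&(d>0)
p=mpts(C,green,d)*1000
for nm,(x,y,r),(lo,hi) in [('mirror',(432,-79,45),(12,20)),('knob',(432,-79,45),(26,40)),('axe',(451,-210,60),(10,40))]:
    q=p[(np.hypot(p[:,0]-x,p[:,1]-y)<r)&(p[:,2]>lo)&(p[:,2]<hi)]
    if len(q)>10: print(nm,len(q),cv2.minAreaRect(q[:,:2].astype(np.float32)),q.mean(0),np.percentile(q[:,2],[5,50,95]))
print([ (x['location'],x['confidence']) for x in env.place_of('wrist','mirror')])
```

```text
3.25 [ 0.42966804 -0.08385135  0.21139858] [3.14057001e+00 4.64181425e-03 5.78703429e-04] [-4.47979825e-01  6.93594728e-02  1.81650917e+00 -7.97255138e-04
  1.25494937e+00  1.12010782e+00]
mirror 3478 ((433.9618225097656, -79.58096313476562), (66.16777801513672, 67.29472351074219), 88.13858795166016) [434.95781018 -79.27242806  18.07957126] [16.78877189 18.08484382 19.35010226]
knob 148 ((434.0333251953125, -79.55082702636719), (16.077497482299805, 17.602088928222656), 2.6684317588806152) [435.42627572 -79.58133106  33.21857328] [29.91774245 33.30184941 36.09309926]
axe 3886 ((452.1392822265625, -213.52442932128906), (54.5679817199707, 89.62324523925781), 59.70912170410156) [ 455.53776289 -210.72504926   32.15487247] [26.21670614 33.44612044 35.55511072]
[([313.1, 203.3], 0.87)]
```

The wrist view confirms the mirror at about (433.5, -79.3) mm. I descend and grip the knob.

servo_tool([
  {"tx":0.045,"ty":-0.03,"tz":0.5,"ax":0,"ay":0,"az":0,"gripper":0.3},
  {"tx":0.045,"ty":-0.03,"tz":1,"ax":0,"ay":0,"az":0,"gripper":0.3},
  {"tx":0.045,"ty":-0.03,"tz":1,"ax":0,"ay":0,"az":0,"gripper":0.3},
])

```text
time: 3.65
tcp_pos: [0.4291, -0.0791, 0.1064]
ee_rot: [-3.137, 0.001, 0.017]
ft_force: [-0.4, 0.5, -0.2]
opening: 0.0596
grip_force: 0.0
```

servo_tool([
  {"tx":0,"ty":0,"tz":0.4,"ax":0,"ay":0,"az":0,"gripper":0.3},
  {"tx":0,"ty":0,"tz":0.7,"ax":0,"ay":0,"az":0,"gripper":0.3},
  {"tx":0,"ty":0,"tz":0.9,"ax":0,"ay":0,"az":0,"gripper":0.3},
  {"tx":0,"ty":0,"tz":0.9,"ax":0,"ay":0,"az":0,"gripper":0.3},
])

```text
time: 4.05
tcp_pos: [0.4331, -0.0806, 0.021]
ee_rot: [-3.141, 0.001, 0.004]
ft_force: [0.2, 0.8, 1.4]
opening: 0.06
grip_force: 0.0
```

servo_tool([
  {"tx":0,"ty":0,"tz":0,"ax":0,"ay":0,"az":0,"gripper":1},
  {"tx":0,"ty":0,"tz":0,"ax":0,"ay":0,"az":0,"gripper":1},
  {"tx":0,"ty":0,"tz":0,"ax":0,"ay":0,"az":0,"gripper":1},
  {"tx":0,"ty":0,"tz":0,"ax":0,"ay":0,"az":0,"gripper":1},
  {"tx":0,"ty":0,"tz":0,"ax":0,"ay":0,"az":0,"gripper":1},
  {"tx":0,"ty":0,"tz":0,"ax":0,"ay":0,"az":0,"gripper":1},
  {"tx":0,"ty":0,"tz":0,"ax":0,"ay":0,"az":0,"gripper":1},
  {"tx":0,"ty":0,"tz":0,"ax":0,"ay":0,"az":0,"gripper":1},
])

```text
time: 4.85
tcp_pos: [0.4348, -0.0805, 0.0231]
ee_rot: [3.14, 0.001, 0.005]
ft_force: [-0.4, 0.2, 7.0]
opening: 0.0152
grip_force: 39.0
```

The opening of 15 mm and the 7 N upward force suggest the pads are on the dome. I reopen, go 3 mm lower and grip again.

servo_tool([
  {"tx":0,"ty":0,"tz":0,"ax":0,"ay":0,"az":0,"gripper":0.6},
  {"tx":0,"ty":0,"tz":0,"ax":0,"ay":0,"az":0,"gripper":0.6},
  {"tx":0,"ty":0,"tz":0,"ax":0,"ay":0,"az":0,"gripper":0.6},
  {"tx":0,"ty":0,"tz":0.03,"ax":0,"ay":0,"az":0,"gripper":0.6},
  {"tx":0,"ty":0,"tz":0.03,"ax":0,"ay":0,"az":0,"gripper":0.6},
])

```text
time: 5.35
tcp_pos: [0.4332, -0.0798, 0.0179]
ee_rot: [-3.141, -0.001, 0.001]
ft_force: [-0.6, 0.4, 0.4]
opening: 0.0342
grip_force: 0.0
```

servo_tool([
  {"tx":0,"ty":0,"tz":0,"ax":0,"ay":0,"az":0,"gripper":0.8},
  {"tx":0,"ty":0,"tz":0,"ax":0,"ay":0,"az":0,"gripper":1},
  {"tx":0,"ty":0,"tz":0,"ax":0,"ay":0,"az":0,"gripper":1},
  {"tx":0,"ty":0,"tz":0,"ax":0,"ay":0,"az":0,"gripper":1},
  {"tx":0,"ty":0,"tz":0,"ax":0,"ay":0,"az":0,"gripper":1},
  {"tx":0,"ty":0,"tz":0,"ax":0,"ay":0,"az":0,"gripper":1},
])

```text
time: 5.95
tcp_pos: [0.4334, -0.0798, 0.0183]
ee_rot: [-3.141, -0.001, 0.0]
ft_force: [0.1, 0.0, 2.1]
opening: 0.0162
grip_force: 39.0
```

Run:
```python
from h import *
s=env.sense();print(s['tcp_pos'],s['opening'],s['ft_force'])
im,d=env.read_camera('wrist');cv2.imwrite('pics/wrist2.png',im)
```

```text
[ 0.43338236 -0.07983745  0.01828696] 0.016244276178617435 [0.08273998 0.04569728 2.09925233]
```

View pics/wrist2.png

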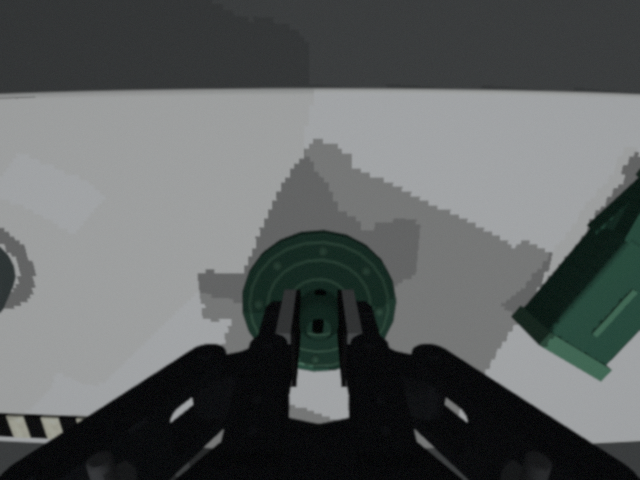

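The wrist view shows the knob squarely between the pads, around (320,330), with the axe clear at right. I lift and carry it to its box.

servo_tool([
  {"tx":0,"ty":0,"tz":-0.1,"ax":0,"ay":0,"az":0,"gripper":1},
  {"tx":0,"ty":0,"tz":-0.3,"ax":0,"ay":0,"az":0,"gripper":1},
  {"tx":0,"ty":0,"tz":-0.6,"ax":0,"ay":0,"az":0,"gripper":1},
  {"tx":0,"ty":0,"tz":-1,"ax":0,"ay":0,"az":0,"gripper":1},
  {"tx":0,"ty":0,"tz":-1,"ax":0,"ay":0,"az":0,"gripper":1},
], grip_force=60)

```text
time: 6.5
tcp_pos: [0.4369, -0.0813, 0.1233]
ee_rot: [3.137, 0.001, 0.014]
ft_force: [1.0, -0.7, -3.3]
opening: 0.0152
grip_force: 58.6
```

servo_tool([
  {"tx":0.15,"ty":0.16,"tz":0,"ax":0,"ay":0,"az":0,"gripper":1},
  {"tx":0.4,"ty":0.45,"tz":0,"ax":0,"ay":0,"az":0,"gripper":1},
  {"tx":0.675,"ty":0.746,"tz":0,"ax":0,"ay":0,"az":0,"gripper":1},
])

```text
time: 6.8
tcp_pos: [0.5011, -0.1546, 0.1182]
ee_rot: [-3.141, -0.002, 0.001]
ft_force: [0.3, 0.9, -1.0]
opening: 0.0149
grip_force: 58.6
```

servo_tool([
  {"tx":0.25,"ty":0.26,"tz":0,"ax":0,"ay":0,"az":0,"gripper":1},
  {"tx":0.5,"ty":0.55,"tz":0,"ax":0,"ay":0,"az":0,"gripper":1},
  {"tx":0.675,"ty":0.746,"tz":0,"ax":0,"ay":0,"az":0,"gripper":1},
])

```text
time: 7.1
tcp_pos: [0.5697, -0.231, 0.1175]
ee_rot: [3.141, -0.0, -0.0]
ft_force: [0.2, 0.5, -2.3]
opening: 0.015
grip_force: 58.7
```

servo_tool([
  {"tx":0.25,"ty":0.28,"tz":0,"ax":0,"ay":0,"az":0,"gripper":1},
  {"tx":0.5,"ty":0.55,"tz":0,"ax":0,"ay":0,"az":0,"gripper":1},
  {"tx":0.675,"ty":0.746,"tz":0,"ax":0,"ay":0,"az":0,"gripper":1},
  {"tx":0.675,"ty":0.746,"tz":0,"ax":0,"ay":0,"az":0,"gripper":1},
  {"tx":0.675,"ty":0.746,"tz":0,"ax":0,"ay":0,"az":0,"gripper":1},
])

```text
time: 7.6
tcp_pos: [0.6354, -0.3033, 0.1167]
ee_rot: [-3.14, 0.0, 0.004]
ft_force: [0.3, 0.1, -2.2]
opening: 0.0153
grip_force: 58.8
```

Run:
```python
from h import *
s=env.sense();print(s['tcp_pos'],s['ee_rot'],s['opening'],s['ft_force'],s['joint_positions'])
im,d=env.read_camera('wrist');cv2.imwrite('pics/wrist3.png',im)
```

```text
[ 0.63540185 -0.30333774  0.11669213] [-3.13981212e+00  8.53084659e-05  3.54773232e-03] 0.015265018856941539 [ 0.30889934  0.12269284 -2.19799869] [-6.03515414e-01  6.16342316e-01  1.26348286e+00  1.90744813e-04
  1.26463750e+00  9.67277501e-01]
```

View pics/wrist3.png

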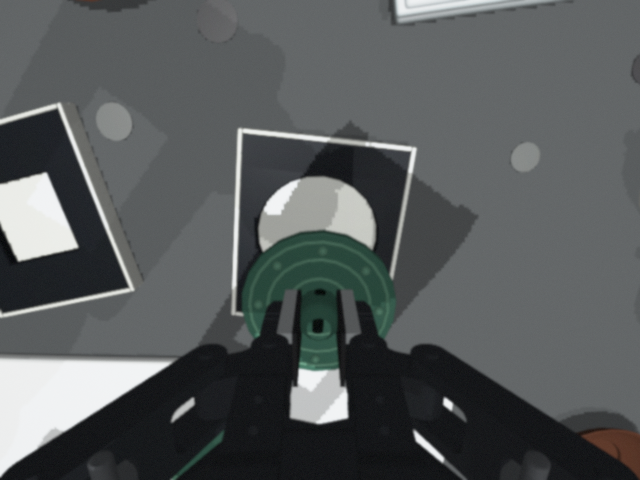

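The mirror hangs level in the same grip, and the cut-out lies below it around (317,225). I lower it.

servo_tool([
  {"tx":0,"ty":0,"tz":0.3,"ax":0,"ay":0,"az":0,"gripper":1},
  {"tx":0,"ty":0,"tz":0.6,"ax":0,"ay":0,"az":0,"gripper":1},
  {"tx":0,"ty":0,"tz":0.8,"ax":0,"ay":0,"az":0,"gripper":1},
  {"tx":0,"ty":0,"tz":0.92,"ax":0,"ay":0,"az":0,"gripper":1},
  {"tx":0,"ty":0,"tz":0.98,"ax":0,"ay":0,"az":0,"gripper":1},
  {"tx":0,"ty":0,"tz":1,"ax":0,"ay":0,"az":0,"gripper":1},
  {"tx":0,"ty":0,"tz":1,"ax":0,"ay":0,"az":0,"gripper":1},
])

```text
time: 8.35
tcp_pos: [0.6366, -0.3038, 0.0193]
ee_rot: [3.141, 0.001, 0.002]
ft_force: [1.1, 0.3, -2.0]
opening: 0.0151
grip_force: 58.8
```

servo_tool([
  {"tx":0,"ty":0,"tz":0.015,"ax":0,"ay":0,"az":0,"gripper":1},
  {"tx":0,"ty":0,"tz":0.03,"ax":0,"ay":0,"az":0,"gripper":1},
  {"tx":0,"ty":0,"tz":0.036,"ax":0,"ay":0,"az":0,"gripper":1},
  {"tx":0,"ty":0,"tz":0.036,"ax":0,"ay":0,"az":0,"gripper":1},
])

```text
time: 8.75
tcp_pos: [0.6362, -0.3036, 0.0148]
ee_rot: [3.142, 0.001, 0.0]
ft_force: [-0.5, 0.6, -1.9]
opening: 0.0151
grip_force: 58.8
```

servo_tool([
  {"tx":0,"ty":0,"tz":0.008,"ax":0,"ay":0,"az":0,"gripper":1},
  {"tx":0,"ty":0,"tz":0.008,"ax":0,"ay":0,"az":0,"gripper":1},
  {"tx":0,"ty":0,"tz":0.008,"ax":0,"ay":0,"az":0,"gripper":1},
])

```text
time: 9.05
tcp_pos: [0.6363, -0.3037, 0.0144]
ee_rot: [3.141, 0.001, 0.0]
ft_force: [-0.6, 0.9, 2.4]
opening: 0.0152
grip_force: 59.3
```

servo_tool([
  {"tx":0,"ty":0,"tz":0.006,"ax":0,"ay":0,"az":0,"gripper":1},
  {"tx":0,"ty":0,"tz":0.006,"ax":0,"ay":0,"az":0,"gripper":1},
  {"tx":0,"ty":0,"tz":0.006,"ax":0,"ay":0,"az":0,"gripper":1},
])

```text
time: 9.35
tcp_pos: [0.6363, -0.3037, 0.0144]
ee_rot: [3.141, 0.001, 0.001]
ft_force: [-2.9, 1.5, 6.6]
opening: 0.0151
grip_force: 59.8
```

Contact is gentle at about 6 N. I open partly inside the cut-out, rise, and go on towards the bell.

servo_tool([
  {"tx":0,"ty":0,"tz":0,"ax":0,"ay":0,"az":0,"gripper":0.6},
  {"tx":0,"ty":0,"tz":0,"ax":0,"ay":0,"az":0,"gripper":0.6},
  {"tx":0,"ty":0,"tz":0,"ax":0,"ay":0,"az":0,"gripper":0.6},
  {"tx":0,"ty":0,"tz":0,"ax":0,"ay":0,"az":0,"gripper":0.6},
  {"tx":0,"ty":0,"tz":-0.2,"ax":0,"ay":0,"az":0,"gripper":0.6},
  {"tx":0,"ty":0,"tz":-0.6,"ax":0,"ay":0,"az":0,"gripper":0.6},
  {"tx":0,"ty":0,"tz":-1,"ax":0,"ay":0,"az":0,"gripper":0.3},
  {"tx":0,"ty":0,"tz":-1,"ax":0,"ay":0,"az":0,"gripper":0},
], grip_force=40)

```text
time: 10.15
tcp_pos: [0.6397, -0.3059, 0.1207]
ee_rot: [3.135, 0.001, 0.016]
ft_force: [0.9, 0.0, 0.7]
opening: 0.0623
grip_force: 0.0
```

servo_tool([
  {"tx":-0.22,"ty":-0.49,"tz":-0.3,"ax":0,"ay":0,"az":0,"gripper":0},
  {"tx":-0.443,"ty":-0.979,"tz":-0.6,"ax":0,"ay":0,"az":0,"gripper":0},
  {"tx":-0.443,"ty":-0.979,"tz":-0.6,"ax":0,"ay":0,"az":0,"gripper":0},
])

```text
time: 10.45
tcp_pos: [0.5911, -0.2031, 0.1749]
ee_rot: [-3.141, -0.003, -0.002]
ft_force: [0.1, 0.7, 0.2]
opening: 0.0853
grip_force: 0.0
```

servo_tool([
  {"tx":-0.2,"ty":-0.45,"tz":0,"ax":0,"ay":0,"az":0,"gripper":0},
  {"tx":-0.4,"ty":-0.88,"tz":0,"ax":0,"ay":0,"az":0,"gripper":0},
  {"tx":-0.443,"ty":-0.979,"tz":0,"ax":0,"ay":0,"az":0,"gripper":0},
])

```text
time: 10.75
tcp_pos: [0.5448, -0.1035, 0.1731]
ee_rot: [-3.139, -0.005, 0.003]
ft_force: [-0.2, -0.3, -0.1]
opening: 0.085
grip_force: 0.0
```

servo_tool([
  {"tx":-0.2,"ty":-0.45,"tz":0,"ax":0,"ay":0,"az":0,"gripper":0},
  {"tx":-0.4,"ty":-0.88,"tz":0,"ax":0,"ay":0,"az":0,"gripper":0},
  {"tx":-0.443,"ty":-0.979,"tz":0,"ax":0,"ay":0,"az":0,"gripper":0},
])

```text
time: 11.05
tcp_pos: [0.5007, -0.0066, 0.173]
ee_rot: [-3.14, -0.005, 0.003]
ft_force: [-0.7, -0.4, -0.6]
opening: 0.0854
grip_force: 0.0
```

servo_tool([
  {"tx":-0.2,"ty":-0.45,"tz":0,"ax":0,"ay":0,"az":0,"gripper":0},
  {"tx":-0.4,"ty":-0.88,"tz":0,"ax":0,"ay":0,"az":0,"gripper":0},
  {"tx":-0.443,"ty":-0.979,"tz":0,"ax":0,"ay":0,"az":0,"gripper":0},
])

```text
time: 11.35
tcp_pos: [0.457, 0.0906, 0.1731]
ee_rot: [-3.141, -0.005, 0.002]
ft_force: [-0.7, -1.1, -0.8]
opening: 0.0854
grip_force: 0.0
```

servo_tool([
  {"tx":-0.2,"ty":-0.45,"tz":0,"ax":0,"ay":0,"az":0,"gripper":0},
  {"tx":-0.4,"ty":-0.88,"tz":0,"ax":0,"ay":0,"az":0,"gripper":0},
  {"tx":-0.443,"ty":-0.979,"tz":0,"ax":0,"ay":0,"az":0,"gripper":0},
  {"tx":-0.443,"ty":-0.979,"tz":0,"ax":0,"ay":0,"az":0,"gripper":0},
  {"tx":-0.443,"ty":-0.979,"tz":0,"ax":0,"ay":0,"az":0,"gripper":0},
])

```text
time: 11.85
tcp_pos: [0.4156, 0.1849, 0.1734]
ee_rot: [3.141, 0.001, 0.002]
ft_force: [-0.4, -0.7, 0.3]
opening: 0.0854
grip_force: 0.0
```

```bash
cat > m3.py <<'E'
from h import *
import sys
np.set_printoptions(precision=4,suppress=True)
s=env.sense();print(s['time'],s['tcp_pos'],s['ee_rot'],s['joint_positions'])
im,d=env.read_camera('wrist');C=cal('wrist',s);cv2.imwrite(f'pics/w{s["time"]:.1f}.png',im)
g=im.astype(int);p=mpts(C,(g[...,1]-g[...,2]>14)&(d>0),d)*1000
x,y,r=map(float,sys.argv[1:4]); p=p[np.hypot(p[:,0]-x,p[:,1]-y)<r]
for lo,hi in [(12,20),(20,29),(29,40),(40,46),(45,60),(60,75)]:
    q=p[(p[:,2]>lo)&(p[:,2]<hi)]
    if len(q)>15:
        rc=cv2.minAreaRect(q[:,:2].astype(np.float32)); print(lo,hi,len(q),np.round(rc[0],1),np.round(rc[1],1),round(rc[2],1),'mean',q.mean(0).round(1))
im,d=env.read_camera('top');cv2.imwrite(f'pics/t{s["time"]:.1f}.png',im);np.save(f'pics/t.npy',d)
E
python3 m3.py 414 187 40
```

```text
11.85 [0.4156 0.1849 0.1734] [3.1408 0.0011 0.0016] [ 0.1732  0.1378  1.8388 -0.0011  1.1641  1.7437]
12 20 42 [429.7 182.9] [40.6 14.1] 74.3 mean [433.5 183.8  18.2]
20 29 58 [430.4 187.8] [14.1 39.7] 2.7 mean [433.8 183.   24.1]
29 40 79 [430.8 186.2] [39.1 13.1] 87.1 mean [433.  185.9  34.8]
40 46 30 [422.3 186.6] [32.8 32.2] 44.5 mean [432.4 186.1  42.3]
45 60 2055 [415.9 186.9] [42.8 41.4] 3.9 mean [417.8 186.8  49.9]
60 75 202 [416.  187.2] [20.8  4.9] 20.0 mean [417.4 187.4  68.9]
```

The bell is at (415.5, 187) mm from the wrist, matching the fixed cameras. I descend and grip it.

servo_tool([
  {"tx":0.01,"ty":-0.005,"tz":0.3,"ax":0,"ay":0,"az":0,"gripper":0},
  {"tx":0.01,"ty":-0.005,"tz":0.6,"ax":0,"ay":0,"az":0,"gripper":0},
  {"tx":0.01,"ty":-0.005,"tz":0.9,"ax":0,"ay":0,"az":0,"gripper":0},
  {"tx":0.01,"ty":-0.005,"tz":0.9,"ax":0,"ay":0,"az":0,"gripper":0},
])

```text
time: 12.35
tcp_pos: [0.4133, 0.1844, 0.0801]
ee_rot: [3.14, -0.003, -0.012]
ft_force: [-0.5, -0.1, -0.2]
opening: 0.0856
grip_force: 0.0
```

servo_tool([
  {"tx":0,"ty":0,"tz":0.3,"ax":0,"ay":0,"az":0,"gripper":0},
  {"tx":0,"ty":0,"tz":0.5,"ax":0,"ay":0,"az":0,"gripper":0},
  {"tx":0,"ty":0,"tz":0.6,"ax":0,"ay":0,"az":0,"gripper":0},
  {"tx":0,"ty":0,"tz":0.6,"ax":0,"ay":0,"az":0,"gripper":0.2},
  {"tx":0,"ty":0,"tz":0.6,"ax":0,"ay":0,"az":0,"gripper":0.3},
])

```text
time: 12.85
tcp_pos: [0.4165, 0.1861, 0.0243]
ee_rot: [-3.141, 0.0, -0.002]
ft_force: [-0.1, -0.3, 0.4]
opening: 0.0604
grip_force: 0.0
```

servo_tool([
  {"tx":0,"ty":0,"tz":0,"ax":0,"ay":0,"az":0,"gripper":0.4},
  {"tx":0,"ty":0,"tz":0,"ax":0,"ay":0,"az":0,"gripper":0.5},
  {"tx":0,"ty":0,"tz":0,"ax":0,"ay":0,"az":0,"gripper":0.7},
  {"tx":0,"ty":0,"tz":0,"ax":0,"ay":0,"az":0,"gripper":1},
  {"tx":0,"ty":0,"tz":0,"ax":0,"ay":0,"az":0,"gripper":1},
  {"tx":0,"ty":0,"tz":0,"ax":0,"ay":0,"az":0,"gripper":1},
])

```text
time: 13.45
tcp_pos: [0.4164, 0.1866, 0.0248]
ee_rot: [-3.141, -0.001, -0.004]
ft_force: [-0.8, 0.7, 8.2]
opening: 0.041
grip_force: 39.8
```

servo_tool([
  {"tx":0,"ty":0,"tz":-0.1,"ax":0,"ay":0,"az":0,"gripper":1},
  {"tx":0,"ty":0,"tz":-0.3,"ax":0,"ay":0,"az":0,"gripper":1},
  {"tx":0,"ty":0,"tz":-0.6,"ax":0,"ay":0,"az":0,"gripper":1},
  {"tx":0,"ty":0,"tz":-0.9,"ax":0,"ay":0,"az":0,"gripper":1},
  {"tx":0,"ty":0,"tz":-0.9,"ax":0,"ay":0,"az":0,"gripper":1},
])

```text
time: 13.95
tcp_pos: [0.4181, 0.1869, 0.1175]
ee_rot: [-3.14, -0.001, -0.013]
ft_force: [1.0, 1.2, -2.6]
opening: 0.0411
grip_force: 41.3
```

View pics/t11.8.png

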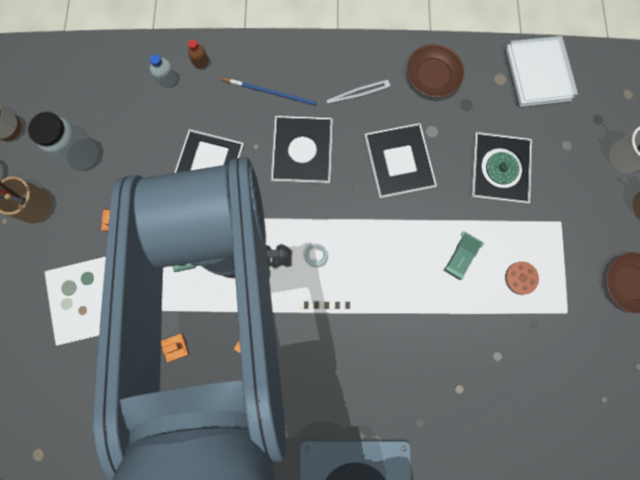

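The top view shows the mirror well inside its cut-out at (502,167). The bell is held; carry it to its box.

servo_tool([
  {"tx":0.2,"ty":0.06,"tz":0,"ax":0,"ay":0,"az":0,"gripper":1},
  {"tx":0.5,"ty":0.15,"tz":0,"ax":0,"ay":0,"az":0,"gripper":1},
  {"tx":0.848,"ty":0.263,"tz":0,"ax":0,"ay":0,"az":0,"gripper":1},
])

```text
time: 14.25
tcp_pos: [0.4997, 0.1601, 0.1129]
ee_rot: [3.142, 0.003, -0.003]
ft_force: [0.1, 0.5, -1.3]
opening: 0.0411
grip_force: 41.3
```

servo_tool([
  {"tx":0.35,"ty":0.11,"tz":0,"ax":0,"ay":0,"az":0,"gripper":1},
  {"tx":0.65,"ty":0.2,"tz":0,"ax":0,"ay":0,"az":0,"gripper":1},
  {"tx":0.848,"ty":0.263,"tz":0,"ax":0,"ay":0,"az":0,"gripper":1},
])

```text
time: 14.55
tcp_pos: [0.5866, 0.1328, 0.1123]
ee_rot: [3.141, -0.0, -0.001]
ft_force: [0.3, 0.2, -1.7]
opening: 0.041
grip_force: 41.3
```

servo_tool([
  {"tx":0.35,"ty":0.11,"tz":0,"ax":0,"ay":0,"az":0,"gripper":1},
  {"tx":0.65,"ty":0.2,"tz":0,"ax":0,"ay":0,"az":0,"gripper":1},
  {"tx":0.849,"ty":0.263,"tz":0,"ax":0,"ay":0,"az":0,"gripper":1},
  {"tx":0.849,"ty":0.263,"tz":0,"ax":0,"ay":0,"az":0,"gripper":1},
  {"tx":0.849,"ty":0.263,"tz":0,"ax":0,"ay":0,"az":0,"gripper":1},
])

```text
time: 15.05
tcp_pos: [0.6689, 0.1074, 0.1118]
ee_rot: [-3.141, -0.0, 0.005]
ft_force: [-0.4, 0.3, -1.2]
opening: 0.0413
grip_force: 41.3
```

Run:
```python
from h import *
s=env.sense();print(s['tcp_pos'],s['ee_rot'],s['opening'],s['ft_force'],s['joint_positions'])
im,d=env.read_camera('wrist');cv2.imwrite('pics/wrist4.png',im)
```

```text
[0.66890722 0.10740419 0.11182007] [-3.14143225e+00 -1.28104602e-04  4.75677757e-03] 0.04125447227404634 [-0.38745735  0.26045285 -1.21388218] [-5.15350125e-03  5.75315131e-01  1.34934328e+00  1.50214144e-04
  1.21996343e+00  1.56550943e+00]
```

View pics/wrist4.png

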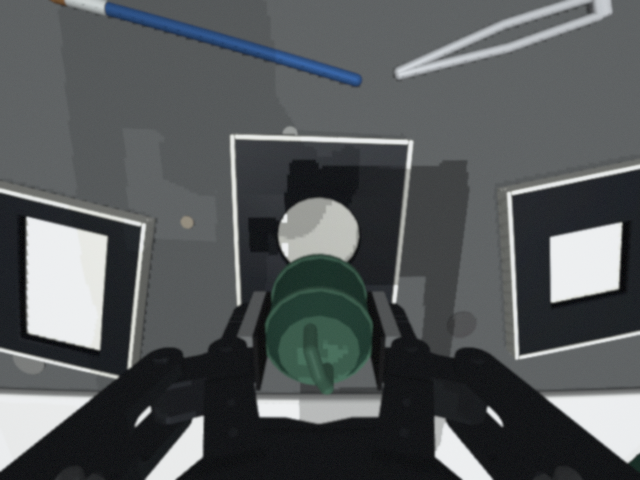

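The bell hangs upright between the pads, and the round cut-out shows at (318,233), centred under it. I lower it.

servo_tool([
  {"tx":0,"ty":0,"tz":0.3,"ax":0,"ay":0,"az":0,"gripper":1},
  {"tx":0,"ty":0,"tz":0.6,"ax":0,"ay":0,"az":0,"gripper":1},
  {"tx":0,"ty":0,"tz":0.78,"ax":0,"ay":0,"az":0,"gripper":1},
  {"tx":0,"ty":0,"tz":0.86,"ax":0,"ay":0,"az":0,"gripper":1},
  {"tx":0,"ty":0,"tz":0.9,"ax":0,"ay":0,"az":0,"gripper":1},
  {"tx":0,"ty":0,"tz":0.9,"ax":0,"ay":0,"az":0,"gripper":1},
])

```text
time: 15.7
tcp_pos: [0.6698, 0.1078, 0.0237]
ee_rot: [-3.142, -0.001, -0.0]
ft_force: [-0.2, -0.6, -2.0]
opening: 0.0409
grip_force: 41.3
```

servo_tool([
  {"tx":0,"ty":0,"tz":0.015,"ax":0,"ay":0,"az":0,"gripper":1},
  {"tx":0,"ty":0,"tz":0.03,"ax":0,"ay":0,"az":0,"gripper":1},
  {"tx":0,"ty":0,"tz":0.038,"ax":0,"ay":0,"az":0,"gripper":1},
  {"tx":0,"ty":0,"tz":0.038,"ax":0,"ay":0,"az":0,"gripper":1},
])

```text
time: 16.1
tcp_pos: [0.6706, 0.1075, 0.0209]
ee_rot: [-3.142, -0.001, -0.003]
ft_force: [-1.5, 0.1, 4.1]
opening: 0.0406
grip_force: 41.9
```

servo_tool([
  {"tx":0,"ty":0,"tz":0.006,"ax":0,"ay":0,"az":0,"gripper":1},
  {"tx":0,"ty":0,"tz":0.006,"ax":0,"ay":0,"az":0,"gripper":1},
  {"tx":0,"ty":0,"tz":0.006,"ax":0,"ay":0,"az":0,"gripper":1},
])

```text
time: 16.4
tcp_pos: [0.6706, 0.1075, 0.0208]
ee_rot: [-3.142, -0.001, -0.003]
ft_force: [-3.3, -0.0, 8.6]
opening: 0.0409
grip_force: 42.3
```

The bell rests on the floor of its cut-out. I release it and go to the seal, turning the tool 14°.

servo_tool([
  {"tx":0,"ty":0,"tz":0,"ax":0,"ay":0,"az":0,"gripper":0.25},
  {"tx":0,"ty":0,"tz":0,"ax":0,"ay":0,"az":0,"gripper":0.25},
  {"tx":0,"ty":0,"tz":0,"ax":0,"ay":0,"az":0,"gripper":0.25},
  {"tx":0,"ty":0,"tz":0,"ax":0,"ay":0,"az":0,"gripper":0.25},
  {"tx":0,"ty":0,"tz":-0.15,"ax":0,"ay":0,"az":0,"gripper":0.2},
  {"tx":0,"ty":0,"tz":-0.5,"ax":0,"ay":0,"az":0,"gripper":0},
  {"tx":0,"ty":0,"tz":-1,"ax":0,"ay":0,"az":0,"gripper":0},
  {"tx":0,"ty":0,"tz":-1,"ax":0,"ay":0,"az":0,"gripper":0},
])

```text
time: 17.2
tcp_pos: [0.675, 0.1077, 0.1284]
ee_rot: [3.141, 0.001, 0.024]
ft_force: [1.8, 0.2, 0.9]
opening: 0.0853
grip_force: 0.0
```

servo_tool([
  {"tx":-0.35,"ty":-0.35,"tz":-0.25,"ax":0,"ay":0,"az":0,"gripper":0},
  {"tx":-0.7,"ty":-0.7,"tz":-0.55,"ax":0,"ay":0,"az":0,"gripper":0},
  {"tx":-0.763,"ty":-0.76,"tz":-0.55,"ax":0,"ay":0,"az":0,"gripper":0},
])

```text
time: 17.5
tcp_pos: [0.5929, 0.1859, 0.1781]
ee_rot: [-3.14, -0.003, -0.008]
ft_force: [0.7, -0.3, 1.1]
opening: 0.0853
grip_force: 0.0
```

servo_tool([
  {"tx":-0.33,"ty":-0.33,"tz":0,"ax":0,"ay":0,"az":0,"gripper":0},
  {"tx":-0.66,"ty":-0.66,"tz":0,"ax":0,"ay":0,"az":0,"gripper":0},
  {"tx":-0.763,"ty":-0.76,"tz":0,"ax":0,"ay":0,"az":0,"gripper":0},
])

```text
time: 17.8
tcp_pos: [0.5142, 0.262, 0.1745]
ee_rot: [-3.141, -0.005, 0.001]
ft_force: [-0.5, -0.3, -0.4]
opening: 0.0854
grip_force: 0.0
```

servo_tool([
  {"tx":-0.33,"ty":-0.33,"tz":0,"ax":0,"ay":0,"az":-0.04,"gripper":0},
  {"tx":-0.66,"ty":-0.66,"tz":0,"ax":0,"ay":0,"az":-0.0778,"gripper":0},
  {"tx":-0.764,"ty":-0.76,"tz":0,"ax":0,"ay":0,"az":-0.0778,"gripper":0},
  {"tx":-0.764,"ty":-0.76,"tz":0,"ax":0,"ay":0,"az":-0.0778,"gripper":0},
  {"tx":-0.764,"ty":-0.76,"tz":0,"ax":0,"ay":0,"az":-0.0778,"gripper":0},
])

```text
time: 18.3
tcp_pos: [0.4418, 0.335, 0.1742]
ee_rot: [3.118, 0.383, 0.002]
ft_force: [0.7, -0.7, 0.5]
opening: 0.0852
grip_force: 0.0
```

```bash
python3 m3.py 441 336 34; ls pics
```

```text
18.3 [0.4418 0.335  0.1742] [3.1176 0.383  0.0022] [ 0.4483  0.3106  1.609  -0.0011  1.2208  1.7749]
20 29 1625 [442.  336.7] [41.4 40.1] 14.4 mean [444.5 337.4  26.3]
29 40 49 [454.1 339.6] [ 2.4 13. ] 11.9 mean [454.7 339.7  33.9]
40 46 30 [454.5 339.7] [ 1.7 12.5] 12.1 mean [454.9 339.9  42.6]
45 60 602 [442.2 336.6] [26.8 12.4] 14.0 mean [443.2 336.9  53.4]
scene0.png
scene0d.npy
t.npy
t11.8.png
t18.3.png
top0.png
top0d.npy
w11.8.png
w18.3.png
wrist0.png
wrist0d.npy
wrist1.png
wrist1d.npy
wrist2.png
wrist3.png
wrist4.png
```

The seal is at (442, 336.6) mm and its handle at 14°, so the tool is aligned. I grip it.

servo_tool([
  {"tx":0.01,"ty":-0.003,"tz":0.3,"ax":0,"ay":0,"az":0,"gripper":0.2},
  {"tx":0.01,"ty":-0.003,"tz":0.6,"ax":0,"ay":0,"az":0,"gripper":0.3},
  {"tx":0.01,"ty":-0.003,"tz":0.9,"ax":0,"ay":0,"az":0,"gripper":0.4},
  {"tx":0.01,"ty":-0.003,"tz":0.9,"ax":0,"ay":0,"az":0,"gripper":0.4},
])

```text
time: 18.8
tcp_pos: [0.4401, 0.3333, 0.08]
ee_rot: [3.116, 0.379, -0.012]
ft_force: [-0.8, -1.5, 0.5]
opening: 0.0511
grip_force: 0.0
```

servo_tool([
  {"tx":0,"ty":0,"tz":0.3,"ax":0,"ay":0,"az":0,"gripper":0.4},
  {"tx":0,"ty":0,"tz":0.48,"ax":0,"ay":0,"az":0,"gripper":0.4},
  {"tx":0,"ty":0,"tz":0.556,"ax":0,"ay":0,"az":0,"gripper":0.4},
  {"tx":0,"ty":0,"tz":0.556,"ax":0,"ay":0,"az":0,"gripper":0.5},
  {"tx":0,"ty":0,"tz":0.556,"ax":0,"ay":0,"az":0,"gripper":0.6},
])

```text
time: 19.3
tcp_pos: [0.443, 0.3361, 0.0296]
ee_rot: [-3.118, -0.383, -0.003]
ft_force: [-0.5, 0.5, 1.1]
opening: 0.0345
grip_force: 0.0
```

servo_tool([
  {"tx":0,"ty":0,"tz":0,"ax":0,"ay":0,"az":0,"gripper":0.7},
  {"tx":0,"ty":0,"tz":0,"ax":0,"ay":0,"az":0,"gripper":0.8},
  {"tx":0,"ty":0,"tz":0,"ax":0,"ay":0,"az":0,"gripper":1},
  {"tx":0,"ty":0,"tz":0,"ax":0,"ay":0,"az":0,"gripper":1},
  {"tx":0,"ty":0,"tz":0,"ax":0,"ay":0,"az":0,"gripper":1},
  {"tx":0,"ty":0,"tz":0,"ax":0,"ay":0,"az":0,"gripper":1},
], grip_force=50)

```text
time: 19.9
tcp_pos: [0.4425, 0.3364, 0.0295]
ee_rot: [-3.117, -0.384, -0.003]
ft_force: [-0.7, -0.7, 5.5]
opening: 0.0119
grip_force: 50.0
```

servo_tool([
  {"tx":0,"ty":0,"tz":-0.1,"ax":0,"ay":0,"az":0,"gripper":1},
  {"tx":0,"ty":0,"tz":-0.3,"ax":0,"ay":0,"az":0,"gripper":1},
  {"tx":0,"ty":0,"tz":-0.6,"ax":0,"ay":0,"az":0,"gripper":1},
  {"tx":0,"ty":0,"tz":-0.9,"ax":0,"ay":0,"az":0,"gripper":1},
  {"tx":0,"ty":0,"tz":-0.9,"ax":0,"ay":0,"az":0,"gripper":1},
])

```text
time: 20.4
tcp_pos: [0.444, 0.3372, 0.1228]
ee_rot: [-3.116, -0.384, -0.012]
ft_force: [-0.1, 0.4, -1.8]
opening: 0.0123
grip_force: 49.0
```

servo_tool([
  {"tx":0.04,"ty":0.2,"tz":0,"ax":0,"ay":0,"az":0,"gripper":1},
  {"tx":0.11,"ty":0.55,"tz":0,"ax":0,"ay":0,"az":0,"gripper":1},
  {"tx":0.193,"ty":0.93,"tz":0,"ax":0,"ay":0,"az":0,"gripper":1},
])

```text
time: 20.7
tcp_pos: [0.4819, 0.2499, 0.1174]
ee_rot: [3.117, 0.387, -0.003]
ft_force: [0.5, 0.1, -1.4]
opening: 0.012
grip_force: 49.0
```

servo_tool([
  {"tx":0.08,"ty":0.4,"tz":0,"ax":0,"ay":0,"az":0,"gripper":1},
  {"tx":0.16,"ty":0.78,"tz":0,"ax":0,"ay":0,"az":0,"gripper":1},
  {"tx":0.193,"ty":0.93,"tz":0,"ax":0,"ay":0,"az":0,"gripper":1},
])

```text
time: 21.0
tcp_pos: [0.525, 0.1617, 0.1173]
ee_rot: [3.117, 0.38, -0.002]
ft_force: [0.1, 0.5, -2.6]
opening: 0.012
grip_force: 49.2
```

servo_tool([
  {"tx":0.08,"ty":0.4,"tz":0,"ax":0,"ay":0,"az":0,"gripper":1},
  {"tx":0.16,"ty":0.78,"tz":0,"ax":0,"ay":0,"az":0,"gripper":1},
  {"tx":0.193,"ty":0.93,"tz":0,"ax":0,"ay":0,"az":0,"gripper":1},
])

```text
time: 21.3
tcp_pos: [0.5663, 0.0767, 0.1175]
ee_rot: [3.118, 0.38, -0.001]
ft_force: [-0.5, 1.2, -1.9]
opening: 0.0121
grip_force: 49.4
```

servo_tool([
  {"tx":0.08,"ty":0.4,"tz":0,"ax":0,"ay":0,"az":0,"gripper":1},
  {"tx":0.16,"ty":0.78,"tz":0,"ax":0,"ay":0,"az":0,"gripper":1},
  {"tx":0.193,"ty":0.93,"tz":0,"ax":0,"ay":0,"az":0,"gripper":1},
])

```text
time: 21.6
tcp_pos: [0.6076, -0.0086, 0.1176]
ee_rot: [3.118, 0.381, -0.001]
ft_force: [-0.0, -0.0, -2.0]
opening: 0.0119
grip_force: 49.5
```

servo_tool([
  {"tx":0.07,"ty":0.35,"tz":0,"ax":0,"ay":0,"az":0.0111,"gripper":1},
  {"tx":0.15,"ty":0.7,"tz":0,"ax":0,"ay":0,"az":0.0111,"gripper":1},
  {"tx":0.193,"ty":0.93,"tz":0,"ax":0,"ay":0,"az":0.0111,"gripper":1},
  {"tx":0.193,"ty":0.93,"tz":0,"ax":0,"ay":0,"az":0.0111,"gripper":1},
  {"tx":0.193,"ty":0.93,"tz":0,"ax":0,"ay":0,"az":0.0111,"gripper":1},
])

```text
time: 22.1
tcp_pos: [0.6473, -0.0908, 0.1173]
ee_rot: [-3.123, -0.328, 0.003]
ft_force: [0.1, 1.0, -1.9]
opening: 0.0121
grip_force: 49.5
```

Run:
```python
from h import *
s=env.sense();print(s['tcp_pos'],s['ee_rot'],s['opening'],s['ft_force'],s['joint_positions'])
im,d=env.read_camera('wrist');cv2.imwrite('pics/wrist5.png',im)
```

```text
[ 0.64725885 -0.09082013  0.11729582] [-3.12252047 -0.32819257  0.00329459] 0.012085677550777845 [ 0.09454532  0.99562405 -1.93525762] [-3.10226340e-01  5.30350702e-01  1.41326362e+00  9.28579567e-04
  1.20065310e+00  1.05079186e+00]
```

View pics/wrist5.png

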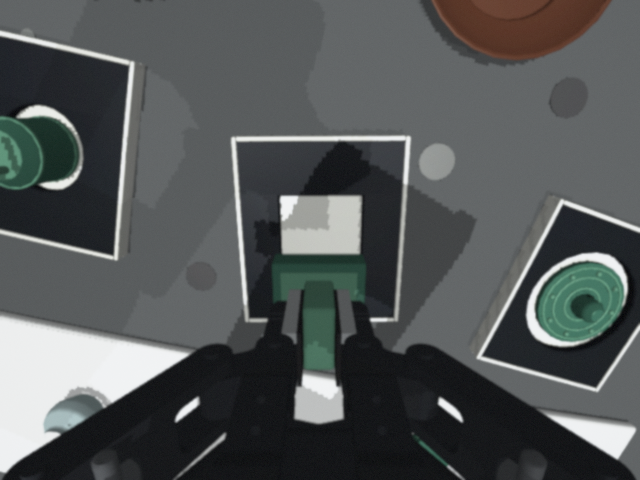

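The seal is square to its cut-out at (320,225). The bell at left and the mirror at right both sit in theirs. I lower the seal.

servo_tool([
  {"tx":0,"ty":0,"tz":0.3,"ax":0,"ay":0,"az":0,"gripper":1},
  {"tx":0,"ty":0,"tz":0.6,"ax":0,"ay":0,"az":0,"gripper":1},
  {"tx":0,"ty":0,"tz":0.78,"ax":0,"ay":0,"az":0,"gripper":1},
  {"tx":0,"ty":0,"tz":0.86,"ax":0,"ay":0,"az":0,"gripper":1},
  {"tx":0,"ty":0,"tz":0.9,"ax":0,"ay":0,"az":0,"gripper":1},
  {"tx":0,"ty":0,"tz":0.9,"ax":0,"ay":0,"az":0,"gripper":1},
])

```text
time: 22.75
tcp_pos: [0.6482, -0.0911, 0.0287]
ee_rot: [-3.124, -0.33, -0.0]
ft_force: [-0.8, -0.6, -2.0]
opening: 0.0119
grip_force: 49.5
```

servo_tool([
  {"tx":0,"ty":0,"tz":0.015,"ax":0,"ay":0,"az":0,"gripper":1},
  {"tx":0,"ty":0,"tz":0.03,"ax":0,"ay":0,"az":0,"gripper":1},
  {"tx":0,"ty":0,"tz":0.038,"ax":0,"ay":0,"az":0,"gripper":1},
  {"tx":0,"ty":0,"tz":0.038,"ax":0,"ay":0,"az":0,"gripper":1},
])

```text
time: 23.15
tcp_pos: [0.6486, -0.0919, 0.0255]
ee_rot: [3.124, 0.329, 0.002]
ft_force: [-0.6, -0.7, 2.1]
opening: 0.0121
grip_force: 50.1
```

servo_tool([
  {"tx":0,"ty":0,"tz":0.006,"ax":0,"ay":0,"az":0,"gripper":1},
  {"tx":0,"ty":0,"tz":0.006,"ax":0,"ay":0,"az":0,"gripper":1},
  {"tx":0,"ty":0,"tz":0.006,"ax":0,"ay":0,"az":0,"gripper":1},
])

```text
time: 23.45
tcp_pos: [0.6486, -0.0919, 0.0255]
ee_rot: [3.124, 0.329, 0.002]
ft_force: [-2.4, 0.1, 7.0]
opening: 0.0121
grip_force: 50.9
```

The seal is down. I release it and go to the axe, turning to -31°.

servo_tool([
  {"tx":0,"ty":0,"tz":0,"ax":0,"ay":0,"az":0,"gripper":0.6},
  {"tx":0,"ty":0,"tz":0,"ax":0,"ay":0,"az":0,"gripper":0.6},
  {"tx":0,"ty":0,"tz":0,"ax":0,"ay":0,"az":0,"gripper":0.6},
  {"tx":0,"ty":0,"tz":0,"ax":0,"ay":0,"az":0,"gripper":0.6},
  {"tx":0,"ty":0,"tz":-0.15,"ax":0,"ay":0,"az":0,"gripper":0.6},
  {"tx":0,"ty":0,"tz":-0.5,"ax":0,"ay":0,"az":0,"gripper":0.5},
  {"tx":0,"ty":0,"tz":-1,"ax":0,"ay":0,"az":0,"gripper":0.2},
  {"tx":0,"ty":0,"tz":-1,"ax":0,"ay":0,"az":0,"gripper":0},
])

```text
time: 24.25
tcp_pos: [0.6529, -0.0932, 0.1331]
ee_rot: [3.118, 0.329, 0.021]
ft_force: [0.9, 0.4, 1.2]
opening: 0.0702
grip_force: 0.0
```

servo_tool([
  {"tx":-0.35,"ty":0.12,"tz":-0.25,"ax":0,"ay":0,"az":0,"gripper":0},
  {"tx":-0.724,"ty":0.257,"tz":-0.5,"ax":0,"ay":0,"az":0,"gripper":0},
  {"tx":-0.724,"ty":0.257,"tz":-0.5,"ax":0,"ay":0,"az":0,"gripper":0},
])

```text
time: 24.55
tcp_pos: [0.5816, -0.1347, 0.1785]
ee_rot: [3.121, 0.326, 0.006]
ft_force: [0.6, -0.2, -0.2]
opening: 0.0857
grip_force: 0.0
```

servo_tool([
  {"tx":-0.35,"ty":0.12,"tz":0,"ax":0,"ay":0,"az":0,"gripper":0},
  {"tx":-0.724,"ty":0.257,"tz":0,"ax":0,"ay":0,"az":0,"gripper":0},
  {"tx":-0.724,"ty":0.257,"tz":0,"ax":0,"ay":0,"az":0,"gripper":0},
])

```text
time: 24.85
tcp_pos: [0.5143, -0.1736, 0.1741]
ee_rot: [3.125, 0.325, -0.003]
ft_force: [-0.2, -0.9, 0.3]
opening: 0.0857
grip_force: 0.0
```

servo_tool([
  {"tx":-0.2,"ty":0.08,"tz":0,"ax":0,"ay":0,"az":0.04,"gripper":0},
  {"tx":-0.4,"ty":0.15,"tz":0,"ax":0,"ay":0,"az":0.085,"gripper":0},
  {"tx":-0.6,"ty":0.21,"tz":0,"ax":0,"ay":0,"az":0.13,"gripper":0},
  {"tx":-0.725,"ty":0.257,"tz":0,"ax":0,"ay":0,"az":0.175,"gripper":0},
  {"tx":-0.725,"ty":0.257,"tz":0,"ax":0,"ay":0,"az":0.22,"gripper":0},
  {"tx":-0.725,"ty":0.257,"tz":0,"ax":0,"ay":0,"az":0.2389,"gripper":0},
  {"tx":-0.725,"ty":0.257,"tz":0,"ax":0,"ay":0,"az":0.2389,"gripper":0},
  {"tx":-0.725,"ty":0.257,"tz":0,"ax":0,"ay":0,"az":0.2389,"gripper":0},
])

```text
time: 25.65
tcp_pos: [0.4523, -0.2123, 0.174]
ee_rot: [-3.028, 0.835, -0.001]
ft_force: [-0.4, -0.9, -1.0]
opening: 0.0855
grip_force: 0.0
```

```bash
python3 m3.py 452 -212 62
python3 - <<'E'
import cv2,glob
f=sorted(glob.glob('pics/w2*.png'))[-1];print(f)
E
```

```text
25.65 [ 0.4523 -0.2123  0.174 ] [-3.0284  0.8353 -0.0009] [-0.6626  0.2164  1.7385  0.0003  1.1863  1.4463]
20 29 949 [ 481.6 -227.8] [46.7 20.6] 58.8 mean [ 484.3 -229.5   27.1]
29 40 3774 [ 449.8 -208.8] [37.4 81.2] 59.1 mean [ 448.4 -207.9   33.3]
pics/w25.6.png
```

The axe origin is at (452.5, -210.5) mm with its length at -31°, and both ends agree. I grip it, tips about 9 mm above its underside.

servo_tool([
  {"tx":-0.002,"ty":-0.017,"tz":0.3,"ax":0,"ay":0,"az":0,"gripper":0},
  {"tx":-0.002,"ty":-0.017,"tz":0.6,"ax":0,"ay":0,"az":0,"gripper":0},
  {"tx":-0.002,"ty":-0.017,"tz":0.9,"ax":0,"ay":0,"az":0,"gripper":0},
  {"tx":-0.002,"ty":-0.017,"tz":0.9,"ax":0,"ay":0,"az":0,"gripper":0},
])

```text
time: 26.15
tcp_pos: [0.45, -0.2089, 0.0805]
ee_rot: [-3.025, 0.836, 0.011]
ft_force: [-0.6, 0.3, -0.1]
opening: 0.0855
grip_force: 0.0
```

servo_tool([
  {"tx":0,"ty":0,"tz":0.3,"ax":0,"ay":0,"az":0,"gripper":0.1},
  {"tx":0,"ty":0,"tz":0.55,"ax":0,"ay":0,"az":0,"gripper":0.2},
  {"tx":0,"ty":0,"tz":0.646,"ax":0,"ay":0,"az":0,"gripper":0.3},
  {"tx":0,"ty":0,"tz":0.646,"ax":0,"ay":0,"az":0,"gripper":0.3},
  {"tx":0,"ty":0,"tz":0.646,"ax":0,"ay":0,"az":0,"gripper":0.4},
])

```text
time: 26.65
tcp_pos: [0.4533, -0.2116, 0.0206]
ee_rot: [3.027, -0.838, 0.003]
ft_force: [0.3, -0.6, 0.0]
opening: 0.0514
grip_force: 0.0
```

servo_tool([
  {"tx":0,"ty":0,"tz":0,"ax":0,"ay":0,"az":0,"gripper":0.5},
  {"tx":0,"ty":0,"tz":0,"ax":0,"ay":0,"az":0,"gripper":0.6},
  {"tx":0,"ty":0,"tz":0,"ax":0,"ay":0,"az":0,"gripper":0.8},
  {"tx":0,"ty":0,"tz":0,"ax":0,"ay":0,"az":0,"gripper":1},
  {"tx":0,"ty":0,"tz":0,"ax":0,"ay":0,"az":0,"gripper":1},
  {"tx":0,"ty":0,"tz":0,"ax":0,"ay":0,"az":0,"gripper":1},
], grip_force=70)

```text
time: 27.25
tcp_pos: [0.4537, -0.2117, 0.0213]
ee_rot: [3.026, -0.839, 0.006]
ft_force: [-0.9, 0.8, 7.1]
opening: 0.0346
grip_force: 68.9
```

servo_tool([
  {"tx":0,"ty":0,"tz":-0.05,"ax":0,"ay":0,"az":0,"gripper":1},
  {"tx":0,"ty":0,"tz":-0.15,"ax":0,"ay":0,"az":0,"gripper":1},
  {"tx":0,"ty":0,"tz":-0.35,"ax":0,"ay":0,"az":0,"gripper":1},
  {"tx":0,"ty":0,"tz":-0.65,"ax":0,"ay":0,"az":0,"gripper":1},
  {"tx":0,"ty":0,"tz":-0.9,"ax":0,"ay":0,"az":0,"gripper":1},
  {"tx":0,"ty":0,"tz":-0.9,"ax":0,"ay":0,"az":0,"gripper":1},
])

```text
time: 27.85
tcp_pos: [0.4544, -0.2125, 0.1132]
ee_rot: [3.025, -0.838, 0.011]
ft_force: [0.4, -0.5, -2.9]
opening: 0.0345
grip_force: 70.7
```

Run:
```python
from h import *
s=env.sense();print(s['tcp_pos'],s['ee_rot'],s['opening'],s['ft_force'],s['torque'])
im,d=env.read_camera('wrist');cv2.imwrite('pics/wrist6.png',im)
```

```text
[ 0.45440391 -0.21249509  0.11315467] [ 3.02483681 -0.83776682  0.01088055] 0.034518775201578186 [ 0.41412652 -0.49010665 -2.92733547] [-0.07686182 -0.07514605 -0.00878036]
```

View pics/wrist6.png

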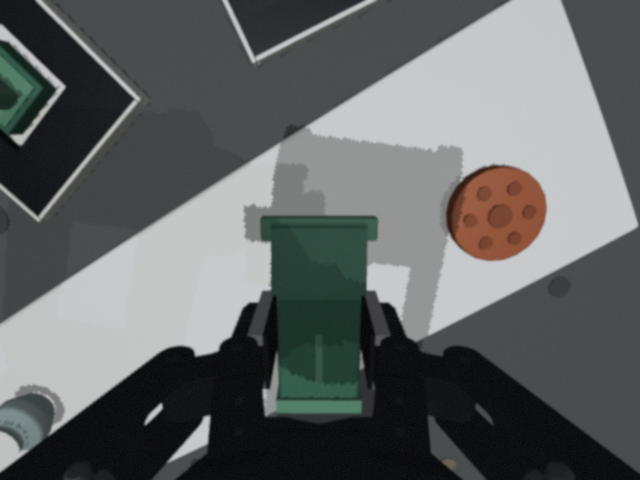

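The axe is held level and the roundel is untouched at (497,212). I carry it to the axe box.

servo_tool([
  {"tx":-0.04,"ty":-0.2,"tz":0,"ax":0,"ay":0,"az":0,"gripper":1},
  {"tx":-0.11,"ty":-0.52,"tz":0,"ax":0,"ay":0,"az":0,"gripper":1},
  {"tx":-0.189,"ty":-0.885,"tz":0,"ax":0,"ay":0,"az":0,"gripper":1},
])

```text
time: 28.2
tcp_pos: [0.4807, -0.1247, 0.1078]
ee_rot: [-3.026, 0.842, 0.004]
ft_force: [0.8, -1.6, -2.9]
opening: 0.0343
grip_force: 70.7
```

servo_tool([
  {"tx":-0.08,"ty":-0.38,"tz":0,"ax":0,"ay":0,"az":0,"gripper":1},
  {"tx":-0.15,"ty":-0.72,"tz":0,"ax":0,"ay":0,"az":0,"gripper":1},
  {"tx":-0.189,"ty":-0.885,"tz":0,"ax":0,"ay":0,"az":0,"gripper":1},
])

```text
time: 28.5
tcp_pos: [0.5102, -0.0367, 0.1076]
ee_rot: [-3.027, 0.836, 0.005]
ft_force: [-1.0, -0.2, -3.8]
opening: 0.0345
grip_force: 70.9
```

servo_tool([
  {"tx":-0.07,"ty":-0.33,"tz":0,"ax":0,"ay":0,"az":0,"gripper":1},
  {"tx":-0.14,"ty":-0.66,"tz":0,"ax":0,"ay":0,"az":0,"gripper":1},
  {"tx":-0.189,"ty":-0.885,"tz":0,"ax":0,"ay":0,"az":0,"gripper":1},
])

```text
time: 28.8
tcp_pos: [0.5394, 0.048, 0.1075]
ee_rot: [-3.028, 0.838, 0.005]
ft_force: [-0.6, -0.5, -3.3]
opening: 0.0344
grip_force: 70.9
```

servo_tool([
  {"tx":-0.07,"ty":-0.33,"tz":0,"ax":0,"ay":0,"az":0,"gripper":1},
  {"tx":-0.14,"ty":-0.66,"tz":0,"ax":0,"ay":0,"az":0,"gripper":1},
  {"tx":-0.189,"ty":-0.885,"tz":0,"ax":0,"ay":0,"az":0,"gripper":1},
])

```text
time: 29.1
tcp_pos: [0.5688, 0.1335, 0.1072]
ee_rot: [3.027, -0.837, -0.005]
ft_force: [0.3, -0.6, -2.9]
opening: 0.0342
grip_force: 70.9
```

servo_tool([
  {"tx":-0.07,"ty":-0.33,"tz":0,"ax":0,"ay":0,"az":0,"gripper":1},
  {"tx":-0.14,"ty":-0.66,"tz":0,"ax":0,"ay":0,"az":0,"gripper":1},
  {"tx":-0.189,"ty":-0.885,"tz":0,"ax":0,"ay":0,"az":0,"gripper":1},
])

```text
time: 29.4
tcp_pos: [0.5982, 0.219, 0.107]
ee_rot: [3.027, -0.837, -0.005]
ft_force: [0.4, -0.9, -3.3]
opening: 0.0347
grip_force: 70.9
```

servo_tool([
  {"tx":-0.06,"ty":-0.3,"tz":0,"ax":0,"ay":0,"az":-0.02,"gripper":1},
  {"tx":-0.12,"ty":-0.58,"tz":0,"ax":0,"ay":0,"az":-0.05,"gripper":1},
  {"tx":-0.17,"ty":-0.8,"tz":0,"ax":0,"ay":0,"az":-0.08,"gripper":1},
  {"tx":-0.189,"ty":-0.885,"tz":0,"ax":0,"ay":0,"az":-0.0917,"gripper":1},
  {"tx":-0.189,"ty":-0.885,"tz":0,"ax":0,"ay":0,"az":-0.0917,"gripper":1},
  {"tx":-0.189,"ty":-0.885,"tz":0,"ax":0,"ay":0,"az":-0.0917,"gripper":1},
])

```text
time: 30.0
tcp_pos: [0.6275, 0.3017, 0.108]
ee_rot: [3.115, -0.398, -0.004]
ft_force: [-0.9, -0.3, -3.2]
opening: 0.0346
grip_force: 70.9
```

Run:
```python
from h import *
s=env.sense();print(s['tcp_pos'],s['ee_rot'],s['opening'],s['ft_force'],s['joint_positions'])
im,d=env.read_camera('wrist');cv2.imwrite('pics/wrist7.png',im)
```

```text
[0.62747657 0.30165912 0.10798516] [ 3.11459611 -0.39792535 -0.00353057] 0.03463185526116603 [-0.89301529 -0.30888872 -3.19797478] [ 2.88627769e-01  6.10202676e-01  1.29715739e+00 -6.63271613e-04
  1.23696746e+00  2.11378837e+00]
```

View pics/wrist7.png

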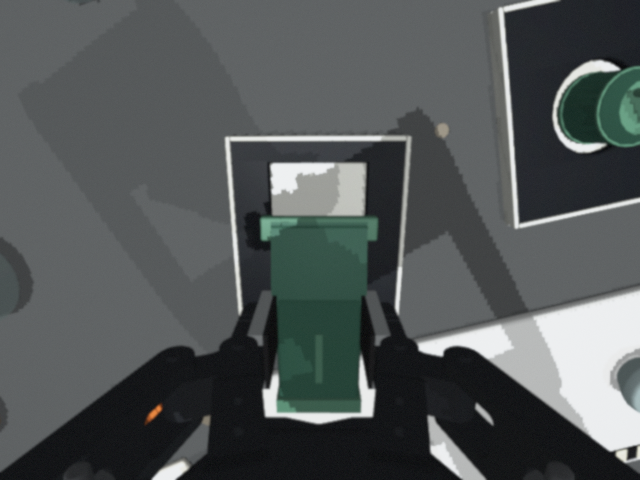

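The axe is aligned with the oblong cut-out at (318,190). I lower it.

servo_tool([
  {"tx":0,"ty":0,"tz":0.3,"ax":0,"ay":0,"az":0,"gripper":1},
  {"tx":0,"ty":0,"tz":0.6,"ax":0,"ay":0,"az":0,"gripper":1},
  {"tx":0,"ty":0,"tz":0.78,"ax":0,"ay":0,"az":0,"gripper":1},
  {"tx":0,"ty":0,"tz":0.86,"ax":0,"ay":0,"az":0,"gripper":1},
  {"tx":0,"ty":0,"tz":0.9,"ax":0,"ay":0,"az":0,"gripper":1},
  {"tx":0,"ty":0,"tz":0.9,"ax":0,"ay":0,"az":0,"gripper":1},
])

```text
time: 30.65
tcp_pos: [0.6288, 0.3022, 0.0198]
ee_rot: [-3.116, 0.397, -0.001]
ft_force: [-0.2, -0.3, -2.6]
opening: 0.0347
grip_force: 70.9
```

servo_tool([
  {"tx":0,"ty":0,"tz":0.015,"ax":0,"ay":0,"az":0,"gripper":1},
  {"tx":0,"ty":0,"tz":0.03,"ax":0,"ay":0,"az":0,"gripper":1},
  {"tx":0,"ty":0,"tz":0.036,"ax":0,"ay":0,"az":0,"gripper":1},
  {"tx":0,"ty":0,"tz":0.036,"ax":0,"ay":0,"az":0,"gripper":1},
])

```text
time: 31.05
tcp_pos: [0.6292, 0.303, 0.0173]
ee_rot: [-3.116, 0.395, -0.003]
ft_force: [-1.5, -0.6, 5.3]
opening: 0.0347
grip_force: 71.8
```

servo_tool([
  {"tx":0,"ty":0,"tz":0.005,"ax":0,"ay":0,"az":0,"gripper":1},
  {"tx":0,"ty":0,"tz":0.005,"ax":0,"ay":0,"az":0,"gripper":1},
  {"tx":0,"ty":0,"tz":0.005,"ax":0,"ay":0,"az":0,"gripper":1},
])

```text
time: 31.35
tcp_pos: [0.6292, 0.303, 0.0174]
ee_rot: [-3.116, 0.395, -0.004]
ft_force: [-2.6, -1.0, 7.9]
opening: 0.0345
grip_force: 72.3
```

servo_tool([
  {"tx":0,"ty":0,"tz":0,"ax":0,"ay":0,"az":0,"gripper":0.35},
  {"tx":0,"ty":0,"tz":0,"ax":0,"ay":0,"az":0,"gripper":0.35},
  {"tx":0,"ty":0,"tz":0,"ax":0,"ay":0,"az":0,"gripper":0.35},
  {"tx":0,"ty":0,"tz":0,"ax":0,"ay":0,"az":0,"gripper":0.35},
  {"tx":0,"ty":0,"tz":-0.15,"ax":0,"ay":0,"az":0,"gripper":0.35},
  {"tx":0,"ty":0,"tz":-0.5,"ax":0,"ay":0,"az":0,"gripper":0.3},
  {"tx":0,"ty":0,"tz":-1,"ax":0,"ay":0,"az":0,"gripper":0},
  {"tx":0,"ty":0,"tz":-1,"ax":0,"ay":0,"az":0,"gripper":0},
])

```text
time: 32.15
tcp_pos: [0.6332, 0.3043, 0.125]
ee_rot: [-3.11, 0.394, -0.022]
ft_force: [1.2, 1.2, 1.3]
opening: 0.0851
grip_force: 0.0
```

servo_tool([
  {"tx":-0.35,"ty":0,"tz":-0.35,"ax":0,"ay":0,"az":0,"gripper":0},
  {"tx":-0.7,"ty":0,"tz":-0.7,"ax":0,"ay":0,"az":0,"gripper":0},
  {"tx":-1,"ty":0,"tz":-1,"ax":0,"ay":0,"az":0,"gripper":0},
  {"tx":-1,"ty":0,"tz":-1,"ax":0,"ay":0,"az":0,"gripper":0},
])

```text
time: 32.55
tcp_pos: [0.5306, 0.3302, 0.2222]
ee_rot: [-3.112, 0.39, -0.012]
ft_force: [-0.2, 0.3, -0.3]
opening: 0.0853
grip_force: 0.0
```

servo_tool([
  {"tx":-0.35,"ty":0,"tz":0,"ax":0,"ay":0,"az":0,"gripper":0},
  {"tx":-0.7,"ty":0,"tz":0,"ax":0,"ay":0,"az":0,"gripper":0},
  {"tx":-1,"ty":0,"tz":0,"ax":0,"ay":0,"az":0,"gripper":0},
  {"tx":-1,"ty":0,"tz":0,"ax":0,"ay":0,"az":0,"gripper":0},
  {"tx":-1,"ty":0,"tz":0,"ax":0,"ay":0,"az":0,"gripper":0},
])

```text
time: 33.05
tcp_pos: [0.4349, 0.3528, 0.2156]
ee_rot: [-3.116, 0.394, -0.002]
ft_force: [0.4, -1.1, -0.2]
opening: 0.0855
grip_force: 0.0
```

Run:
```python
from h import *
np.set_printoptions(precision=1,suppress=True)
s=env.sense();print(s['time'],s['tcp_pos'])
C=cal('top')
im,d=env.read_camera('top');cv2.imwrite('pics/top9.png',im);i2,_=env.read_camera('scene');cv2.imwrite('pics/scene9.png',i2)
cv2.imwrite('pics/end.png',np.vstack([cv2.resize(im,(400,300)),cv2.resize(i2,(400,300))]))
g=im.astype(int);p=mpts(C,(g[...,1]-g[...,2]>14)&(d>0),d)*1000
for n,(x,y,r) in dict(mirror=(636,-303,48),bell=(670,108,40),seal=(648,-92,40),axe=(629,303,62)).items():
    q=p[np.hypot(p[:,0]-x,p[:,1]-y)<r]
    if len(q)>20: rc=cv2.minAreaRect(q[:,:2].astype(np.float32));print(n,len(q),np.array(rc[0]),np.array(rc[1]),round(rc[2],1),'z',np.percentile(q[:,2],[5,50,98]))
```

```text
33.05 [0.4 0.4 0.2]
mirror 845 [ 634.6 -303. ] [68.  71.3] 27.6 z [ 9.1 12.2 28. ]
bell 482 [674.7 109.1] [58.1 45.3] 2.9 z [13.2 42.2 63.3]
seal 431 [649.3 -93.4] [49.4 46.7] 11.8 z [17.4 21.1 49.8]
axe 838 [629.2 305.9] [52.9 92.4] 75.9 z [17.6 26.4 31.1]
```

View pics/end.png

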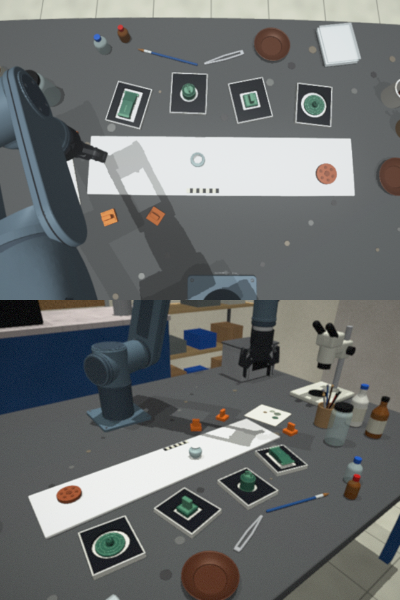

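All four finds sit in their cut-outs, about 4 mm lower than on the pad, so they rest on the floor at 6 mm. The jar and roundel have not moved and the robot is clear of everything.

```bash
python3 -c "
from plant import env;print(env.job_done())"
```

```text
the job is handed in; nothing more can be done
None
```

The mirror, bell, seal and axe head are each resting in the box cut for it, the clay roundel and porcelain jar are where they were, and the job was handed in after about 33 s; no verdict came back.

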